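# Park the tamping block along its fence with the push stick

## Robot

A 6-joint arm with a two-finger parallel gripper is mounted at the origin on the work surface. World frame = base frame: x ahead of the robot, y to its left, z up, the work surface at z = 0. Lengths are in m, angles in degrees, forces in N, time in s.
With the tool pointing down it reaches from about 0.325 to 0.9 m from the base axis. Payload 6.1 kg.
Tool frame: the origin (TCP) lies between the finger pads; the fingertips stand env.tip_reach ahead of it and the grasp point (between the pads) lies 5 mm behind it (env.tip_reach is the distance from the TCP to the fingertips, in m); z points along the fingers, y is the line along which they close (so a half turn about z gives the same grasp; the last joint's range is limited). The gripper opens to 85 mm and grips with 20 to 120 N. Pads are 22 mm wide; open, the fingers measure 114 mm over their backs; the gripper's body (76 mm by 85 mm) begins 54 mm behind the grasp point. The pads swing forward as they close: fully open they stand 13 mm farther back than shut.
Start: joints at [-82.34, 12.628, 87.462, -0, 79.91, -7.225], TCP at [0.161, -0.604, 0.245] pointing down, gripper open.
Joint ranges: [-170.65, 170.65], [-52.31, 119.04], [5.05, 147.46], [-71.25, 251.25], [11.57, 151.72], [-153.62, 153.62]. Speed limits (degrees/s): [147.25, 147.25, 172.46, 180, 180, 180].

## Interface

Orientations are given as [roll, pitch, yaw] about the fixed x, y, z axes, in that order (R = Rz(yaw) Ry(pitch) Rx(roll)).
In Python, from plant import env, viewer, ticket gives the robot as it stands. The module is installed in compiled form; this text tells all that it offers.
- The arm moves only by the tool apply_moves, never from a script. Its arguments are lists of equal length, an entry for each row: "linear": the shift along the tool's x, y, z in m, a list of three; "roll": the turn about the tool's z in degrees. In form: {"linear": [[dx, dy, dz], ...], "roll": [roll, ...]}. A call has 1 to 10 rows; each row is the pose to reach, as a shift and turn from the pose commanded when the call began, along the tool's axes at that moment; what a row does not reach only later rows make up. A row lasts 1/10 s, in which the tool goes at most 50 mm and 8.59 degrees, less where a joint would pass 70% of its speed; a pose out of reach is approached as far as the arm can. A call with a gripper value outside its range is refused whole. "jaw" is the closure in counts, from 0 (fully open) to 255 (shut), set as the call begins (left out, the last holds). The fingers move at their own pace and stop on an object; "newtons" is the grip in N (left out, the last holds). Time passes only in rows, so rows that repeat a pose let the fingers close. It gives the time, the measured TCP pose, the force, the opening and the grip force at its end, in the units of the state.
- env.observe(): the state, without advancing time (a new reading comes with each control period).
- viewer.read_camera(name): name is "scene" or "top"; returns a dict with "pixels" (400x640x3 uint8, red, green, blue), "fx", "fy", "cx", "cy" (pixels), "cam_to_world" (4x4, takes a point from camera to world coordinates). Camera axes: x right, y down, z forward; pixel columns grow to the right and rows downward; lengths in m; the calibration is good to about 2 mm. A picture is of the moment at which its call begins. There is no depth.
- ticket.close_job(): hands the job in; it is judged then, once.
The state is a dict: "time_s": time; "joint_pos": joint angles; "joint_velocities": joint speeds; "tau": joint torques, N m; "eef_pos": TCP position; "ee_rot": TCP orientation; "ft_force": force on the tool from outside, world axes, zero at the start; "ft_torque": the same for the moment, N m; "finger_gap": finger opening in m; "gripper_force": force on a finger pad.
Only numpy, scipy, OpenCV 4.12 (cv2) and the standard library are available. Lean on these libraries where they do the work, as an engineer would, in place of code of your own. Each camera call takes 0.05 s, during which the arm holds its last target. There are 200 camera calls.

## Task

Take the wooden push stick from its cork mat and, touching the block with nothing but the stick, bring the dark tamping block flat against the fence rail near where it stands, then feed it along the rail, kept snug against the fence all the way, until it is pressed fully home against the end stop under the cup rack. Keep the pressure light, a few newtons and never above 15 N on the fence or 20 N on the stop, let nothing else be disturbed, and finally stand the stick back on its mat and let go.

Things in the scene. Friction and masses are not known exactly. Their poses are not given: they have to be found in the camera images.
- jig: fixed base with a wooden fence rail (24 mm high, 18 mm thick, y = -320 to +18 mm). Origin on the ledge. +y runs along the rail in the feeding direction (roughly to the robot's left), +x from the block into the fence (roughly away from the robot). The rail's straight face is parallel to y and nominally at x = 0, but is clamped up to 3 mm either side of that: feel for it, the measured pose does not tell
- rack: fixed cup rack over the last stretch, with the wooden end stop below it (30 mm high, 18 mm thick, x = -75 to 0). Same origin and axes as the jig. The stop's face, square to the rail, is nominally at y = 0 but is clamped up to 6 mm either side of that: feel for it. The clamped rail and stop do not give under the forces allowed
- rack_top (a point): centre of the top of the cup rack, 82 mm above the ledge. The rack spans y = -112 to +22 mm and x = -127 to +38 mm, underside 64 mm above the ledge, with 10 mm thick round legs at x = -115 and +26 mm, y = -103 and +13 mm. Two cups stand on it, up to 140 mm above the ledge
- block: loose dark wooden tamping block, 60 (x) by 90 (y) by 40 mm high, 0.3 to 0.6 kg; origin at the centre of its underside; +y is the end that goes first, its +x side faces the fence. It starts about 10 to 30 mm off the fence, slightly skewed, centre 215 to 245 mm before the stop. Home: its centre is 30 mm from the rail's face and 45 mm from the stop's. Sliding on the ledge takes about 2 to 7 N
- stick: loose wooden push stick, 0.16 kg, 140 mm long, standing on its flat underside; origin on the underside below the centre of the grip plate, +y to the nose, z up. Body 16 mm high: a bar 22 mm wide from y = -25 to 70 mm, heel 44 mm wide at its rear. With face and pad touching the block at home, its origin is 46 mm from the rail's face and 160 mm from the stop's
- stick_mid (a point): the middle of the stick's underside, 45 mm ahead (+y) of its origin
- mat: the fixed cork mat on which the stick stands, 130 mm (x) by 210 mm (y), 3 mm thick; origin at the centre of its underside. At the start the stick points roughly along the mat's +y
- cup_a: bystander: blue espresso cup, 62 mm wide, 56 mm high, on the rack; origin at the centre of its underside
- cup_b: bystander: the second such cup on the rack
- tamper: bystander: stainless tamper standing upright, 52 mm wide, 88 mm high; origin at the centre of its underside
- tube: bystander: green knock tube, 72 mm wide, 100 mm high, open on top; origin at the centre of its underside
- grinder: bystander: slim hand grinder, 56 mm wide, 220 mm high, crank arm reaching 90 mm to its +y; origin at the centre of its underside
- tin: bystander: square metal tin, 75 mm wide, 50 mm high, lid shut with a knob on it, fixed; origin at the centre of its underside
- tin_lid (a joint): bystander: lid of the tin, 0 is shut, rad
- scoop: bystander: steel spoon, 150 mm long, lying on the ledge
- stick_grip (a point): where to grip the stick: its upright plate, 14 mm thick (stick's x), 44 mm long (y), from 16 to 72 mm above the underside; this point is 47 mm above the underside, over the origin
- stick_face (a point): push face of the stick's L-shaped nose, which pushes the block's rear end: flat, looks to the stick's +y, 70 mm ahead of the origin, x = -27 to +11 mm, 16 mm high; point at mid height
- stick_pad (a point): the pad at the end of the nose's side arm, which presses the block's near side to the fence. The arm lies on the stick's -x side (x = -27 to -17 mm) and runs from the push face on to y = 115 mm; the pad (y = 103 to 115 mm) has its face, looking to +x, at x = -14 mm; point on that face, at mid height

How it is judged (in metres and radians):
On the way, in this order (a step that is already met when the one before it is completed fails the run):
1. the stick presses the block flat against the fence near its starting place (contact force between stick and block above 0.5 N and contact force between block and jig above 0.5 N and angle between the y axis of block and the y axis of jig, either way round below 0.04 rad and y of block in the frame of jig below -0.17 m), for 0.2 s.
2. half way along, the stick still presses the block flat against the fence (contact force between stick and block above 0.3 N and contact force between block and jig above 0.3 N and angle between the y axis of block and the y axis of jig, either way round below 0.04 rad and y of block in the frame of jig between -0.16 and -0.08 m), for 0.1 s.
3. the stick presses the block home against the end stop, still pressed flat on the fence (contact force between stick and block above 1 N and contact force between block and jig above 0.3 N and contact force between block and rack above 1 N and angle between the y axis of block and the y axis of jig, either way round below 0.04 rad), for 0.2 s.
At the end, for the whole second after the job is handed in: the block rests where it was pressed home: centre at most 35.5 mm from the rail's nominal face and 53.5 mm from the stop's (these are clamped up to 3 and 6 mm off), square within 0.04 rad, upright; the stick stands upright and still, its middle over the mat, let go (x of block in the frame of jig above -0.0355 m and y of block in the frame of jig above -0.0535 m and angle between the y axis of block and the y axis of jig, either way round below 0.04 rad and angle between block's own z axis and vertical below 0.05 rad and linear speed of each of block, stick below 0.01 m/s and angle between stick's own z axis and vertical below 0.1 rad and x of stick_mid in the frame of mat between -0.065 and 0.065 m and y of stick_mid in the frame of mat between -0.105 and 0.105 m and z of stick_mid in the frame of mat below 0.008 m); the robot touches nothing.
It fails at once if on the way (from 200 mm before the stop on) the block is clearly off the fence (centre more than 37 mm before the rail's nominal face) or more than 0.06 rad askew (y of block in the frame of jig above -0.2 m and (x of block in the frame of jig below -0.037 m or angle between the y axis of block and the y axis of jig, either way round above 0.06 rad)).
It fails at once if the block is pressed on the fence with more than 15 N (contact force between block and jig above 15 N).
It fails at once if the block is pressed on the stop with more than 20 N (contact force between block and rack above 20 N).
It fails at once if the robot itself touches the block (contact force between any of the fingers, the arm and block above 0.3 N).
It fails at once if a bystander is moved by more than 15 mm or the tin is opened (distance of any of cup_a, cup_b, tamper, tube, grinder, scoop from where it was at the start of the episode above 0.015 m or value of joint tin_lid above 0.15 rad).
It also fails if it takes over 72 s, if anything falls off the work surface, if the arm or the gripper's body presses on something with over 40 N, if the wrist force passes 120 N, or if a joint passes its speed limit or range.

## Working session

There is one attempt and no reset: what is moved stays moved. The work goes in short steps, Python scripts to look and compute and a tool call to move; the robot and the scene stay as the last step left them, time stands still between calls to the robot, and variables do not carry over. Pictures are saved under pics/ and viewed, at most 10 in all, crops included, and the job is handed in when it is done.

Besides the shell and the picture viewer there is one more tool, called after ">>>" by a JSON object that holds its "method" and its "body". apply_moves: Moves the arm, as the interface text tells. Its arguments: {"type":"object","properties":{"linear":{"type":"array","items":{"type":"array","items":{"type":"number"}}},"roll":{"type":"array","items":{"type":"number"}},"jaw":{"type":"number"},"newtons":{"type":"number"}},"required":["linear","roll"]}

```bash
mkdir -p pics; ls
python3 - <<'E'
from plant import env, viewer, ticket
import cv2,numpy as np
np.set_printoptions(precision=4,suppress=True)
for n in("scene","top"):
    c=viewer.read_camera(n); cv2.imwrite(f"pics/{n}0.png",c["pixels"][:,:,::-1])
    print(n,c["fx"],c["fy"],c["cx"],c["cy"]);print(c["cam_to_world"])
print(env.observe(),env.tip_reach)
E
```

```text
pics
scene 370.88659180028753 370.88659180028753 319.7664113668319 197.20820041833747
[[-0.1844  0.8014 -0.569   1.1352]
 [ 0.9828  0.1464 -0.1123  0.0946]
 [-0.0067 -0.58   -0.8146  0.9414]
 [ 0.      0.      0.      1.    ]]
top 364.17841201940865 364.17841201940865 318.61918767789155 195.41816211392697
[[ 0.0259 -0.9873  0.1567  0.3906]
 [-0.9996 -0.0243  0.0118 -0.0379]
 [-0.0078 -0.1569 -0.9876  1.0262]
 [ 0.      0.      0.      1.    ]]
{'time_s': 0.1, 'joint_pos': array([-82.3379,  12.6717,  87.5215,   0.0002,  79.9095,  -7.2254]), 'joint_velocities': array([-0.0567,  0.034 , -0.1883,  0.0452, -0.0396, -0.0547]), 'tau': array([  0.002 , -49.8244, -39.0546,  -0.0002,   0.0057,  -0.    ]), 'eef_pos': array([ 0.1605, -0.6035,  0.2443]), 'ee_rot': array([-179.8981,   -0.0131,   14.8875]), 'ft_force': array([ 0.3202,  0.3406, -0.3306]), 'ft_torque': array([ 0.0156,  0.0112, -0.0262]), 'gripper_force': 0.0, 'finger_gap': 0.08524336322264964} 0.014
```

View pics/top0.png

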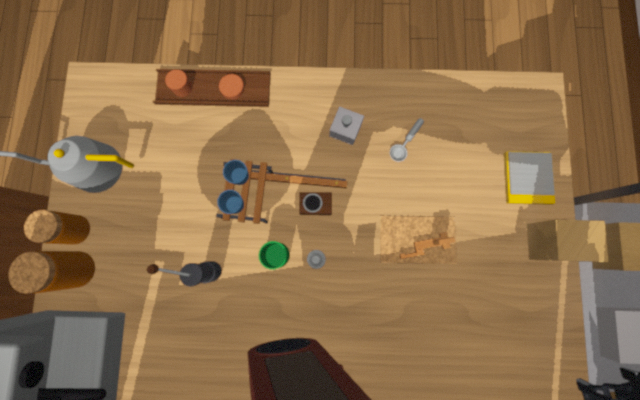

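View pics/scene0.png

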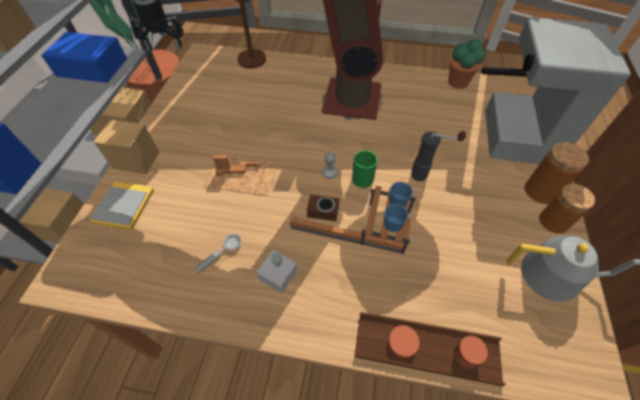

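The top view shows the rail from about (345,183) to (225,175), the block at (315,204), the rack with its cups at (240,190), and the mat at (418,238) with the stick near (428,245). The scene view shows the stick at (237,167), the block at (323,207) and the rail from (292,223) to (405,245). I'll zoom in on the parts that matter.

Run:
```python
import cv2,numpy as np
a=cv2.imread("pics/top0.png");b=cv2.imread("pics/scene0.png")
f=lambda im,x0,x1,y0,y1,s:cv2.resize(im[y0:y1,x0:x1],None,fx=s,fy=s,interpolation=cv2.INTER_CUBIC)
A=f(a,210,370,150,230,5); B=f(a,370,470,205,270,4); C=f(b,195,295,145,205,4)
cv2.imwrite("pics/c1.png",A)
cv2.imwrite("pics/c2.png",np.hstack([B[:240],C]))
D=f(b,280,420,170,260,5);cv2.imwrite("pics/c3.png",D)
```

```text
(no output)
```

View pics/c1.png

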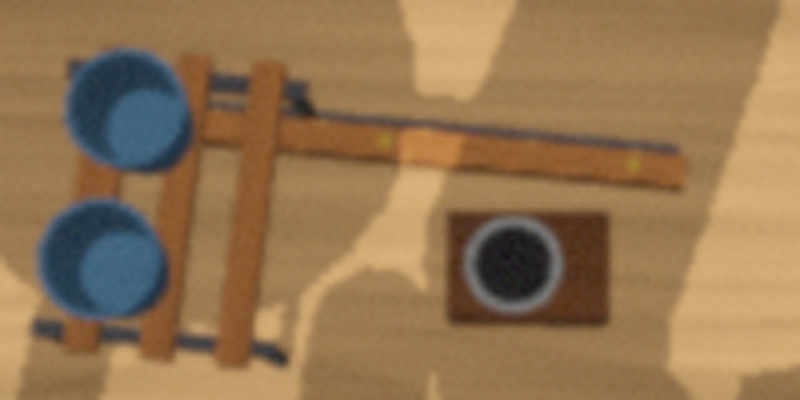

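View pics/c2.png

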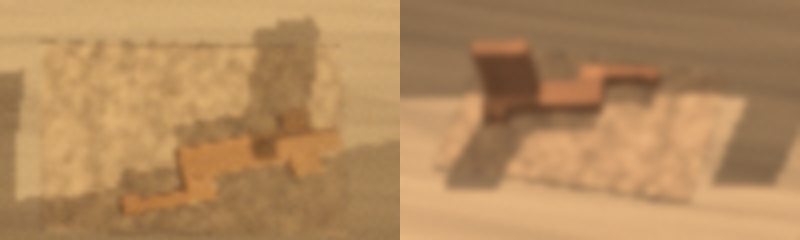

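View pics/c3.png

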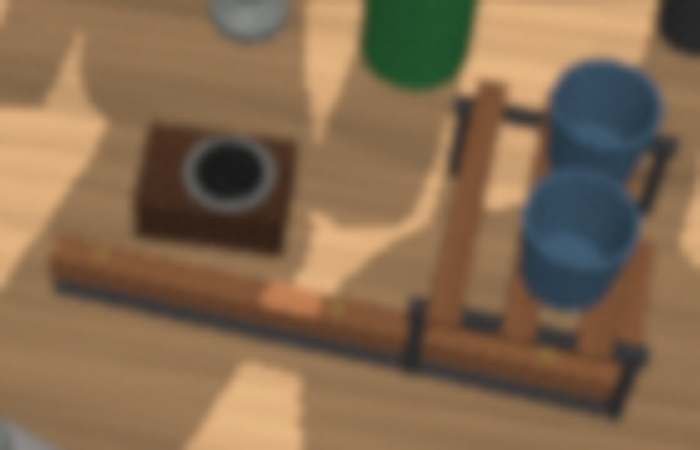

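In c1 the block's top face runs from (447,213) to (608,322) in crop pixels, and the rail's near edge from (685,187) to about (200,142). In c2 the stick's nose arm ends at (122,205) and its heel at (338,140). In c3 the block's top corners are at (152,122) and (297,140). The stick is too small here, so I'll take one larger crop with pixel ticks and triangulate.

```bash
cat > h.py <<'E'
import numpy as np
K={"scene":(370.8866,319.7664,197.2082),"top":(364.1784,318.6192,195.4182)}
T={"scene":np.array([[-0.1844,0.8014,-0.569,1.1352],[0.9828,0.1464,-0.1123,0.0946],[-0.0067,-0.58,-0.8146,0.9414]]),
"top":np.array([[0.0259,-0.9873,0.1567,0.3906],[-0.9996,-0.0243,0.0118,-0.0379],[-0.0078,-0.1569,-0.9876,1.0262]])}
np.set_printoptions(precision=4,suppress=True)
def ray(n,p):
    f,cx,cy=K[n]; d=T[n][:,:3]@np.array([(p[0]-cx)/f,(p[1]-cy)/f,1]); return T[n][:,3],d/np.linalg.norm(d)
def plane(n,p,z):
    o,d=ray(n,p); return o+d*(z-o[2])/d[2]
def tri(pt,ps):
    A=0;b=0;R=[ray("top",pt),ray("scene",ps)]
    for o,d in R:
        M=np.eye(3)-np.outer(d,d);A=A+M;b=b+M@o
    X=np.linalg.solve(A,b); return X,np.linalg.norm((np.eye(3)-np.outer(R[0][1],R[0][1]))@(X-R[0][0]))
def crop(u,v,x0,y0,s): return (x0+(u+.5)/s-.5, y0+(v+.5)/s-.5)
E
python3 - <<'E'
import cv2,numpy as np
from h import *
a=cv2.imread("pics/top0.png");b=cv2.imread("pics/scene0.png")
f=lambda im,x0,x1,y0,y1,s:cv2.resize(im[y0:y1,x0:x1],None,fx=s,fy=s,interpolation=cv2.INTER_CUBIC)
A=f(a,397,461,230,260,10);B=f(b,210,274,150,180,10)
im=np.vstack([A,B])
for i in range(0,640,50):
    cv2.line(im,(i,0),(i,6),(0,0,0),1);cv2.line(im,(i,300),(i,306),(0,0,0),1)
    if i<600: cv2.line(im,(0,i),(6,i),(0,0,0),1)
    cv2.putText(im,str(i),(i,15),0,.35,(0,0,0),1)
cv2.imwrite("pics/c4.png",im)
t=lambda u,v:crop(u,v,210,150,5); s=lambda u,v:crop(u,v,280,170,5)
print("block corners top/scene")
# rear-far, front-far,front-near ,rear-near (rear = -y = image right in top; left in scene)
for P,Q in [((608,212),(137,205)),((447,213),(283,223)),((450,322),(297,140)),((608,322),(152,122))]: print(tri(t(*P),s(*Q)))
print("rail near top edge");
for P,Q in [((685,187),(62,238)),((200,142),None)]:
    print(plane("top",t(*P),.024), tri(t(*P),s(*Q)) if Q else "")
print("rail end far/near top", plane("top",t(683,155),.024))
for P in [(685,187),(610,182),(460,165),(290,148)]: print(plane("top",t(*P),.024))
E
```

```text
block corners top/scene
(array([ 0.5577, -0.0592,  0.0372]), np.float64(0.0013183644463834166))
(array([0.555 , 0.0281, 0.0381]), np.float64(6.31226177217534e-05))
(array([0.4948, 0.0256, 0.037 ]), np.float64(0.001150636649981892))
(array([ 0.4971, -0.0615,  0.0369]), np.float64(0.00024536555322529543))
rail near top edge
[ 0.5754 -0.1035  0.024 ] (array([ 0.5761, -0.1019,  0.0178]), np.float64(0.002039771985926617))
[0.5944 0.1694 0.024 ] 
rail end far/near top [ 0.5936 -0.1021  0.024 ]
[ 0.5754 -0.1035  0.024 ]
[ 0.5772 -0.0615  0.024 ]
[0.5848 0.0227 0.024 ]
[0.5922 0.1186 0.024 ]
```

View pics/c4.png

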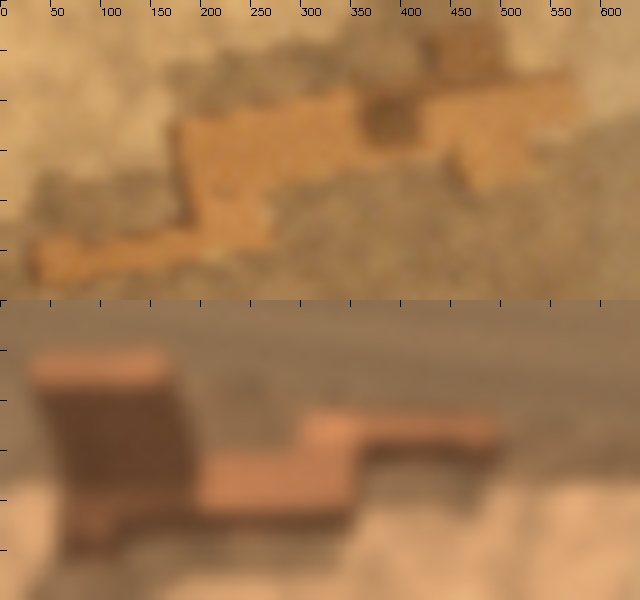

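The c4 crop shows these points, in crop pixels:
- **Top view:** the plate top has corners (420,98), (575,73), (583,122) and (428,147). The push face edge runs from (180,120) to (192,225), and the arm end is at (35,238) to (38,280).
- **Scene view:** the plate top has corners (38,355), (160,352), (170,383) and (35,388). The arm end is at (495,415) to (495,440).

Run:
```python
from h import *
t=lambda u,v:crop(u,v,397,230,10); s=lambda u,v:crop(u,v-300,210,150,10)
print("plate: rear+x, rear-x, front+x, front-x")
X=[]
for P,Q in [((575,73),(35,388)),((583,122),(38,355)),((420,98),(170,383)),((428,147),(160,352))]:
    r=tri(t(*P),s(*Q));X.append(r[0]);print(r)
X=np.array(X);c=X.mean(0);print("plate ctr",c)
d=X[2:].mean(0)-X[:2].mean(0);print("len",np.linalg.norm(d[:2]),"yaw",np.degrees(np.arctan2(-d[0],d[1])))
for n,P,Q in [("face+x",(180,120),(353,512)),("arm+x",(38,240),(495,440)),("arm-x",(42,278),(492,418))]:
    print(n,tri(t(*P),s(*Q)),plane("top",t(*P),.019),plane("scene",s(*Q),.019))
print("heel -x rear,front",plane("top",t(535,180),.019),plane("top",t(475,190),.019),"heel +x rear",plane("top",t(500,35),.019),"bar -x front",plane("top",t(270,245),.019))
m=lambda u,v:crop(u,v,370,205,4)
for p in [(42,45),(338,45),(345,235),(42,228)]:print("mat",plane("top",m(*p),.003))
p0=plane("top",t(*(180,120)),.019);print()
# jig yaw
a=plane("top",crop(685,187,210,150,5),.024);b=plane("top",crop(200,142,210,150,5),.024);e=b-a;print("jig yaw",np.degrees(np.arctan2(-e[0],e[1])))
for nm,p,z in [("tamper",(316,260),.088),("tube",(273,255),.1),("grinder",(200,272),.2),("cupa",(235,172),.14),("cupb",(230,202),.14),("rackleg near",(267,222),.06),("bottomright slat", (256.5,222.5),.082)]: print(nm,plane("top",p,z))
```

```text
plate: rear+x, rear-x, front+x, front-x
(array([ 0.4416, -0.3805,  0.0721]), np.float64(0.0005492564855825466))
(array([ 0.4292, -0.3828,  0.073 ]), np.float64(0.00039654673527368033))
(array([ 0.4339, -0.339 ,  0.0744]), np.float64(0.0009893968874800582))
(array([ 0.4219, -0.3436,  0.074 ]), np.float64(0.001685886292873185))
plate ctr [ 0.4316 -0.3615  0.0734]
len 0.04101883458149932 yaw 10.459214211319996
face+x (array([ 0.4289, -0.2917,  0.0157]), np.float64(0.0009895445919488887)) [ 0.429  -0.2919  0.019 ] [ 0.4314 -0.2893  0.019 ]
arm+x (array([ 0.3954, -0.2522,  0.021 ]), np.float64(0.00020004960606692966)) [ 0.3955 -0.2528  0.019 ] [ 0.3938 -0.2527  0.019 ]
arm-x (array([ 0.3855, -0.2548,  0.0199]), np.float64(0.0011696860555407852)) [ 0.3853 -0.2538  0.019 ] [ 0.3848 -0.2563  0.019 ]
heel -x rear,front [ 0.4152 -0.3884  0.019 ] [ 0.4121 -0.3719  0.019 ] heel +x rear [ 0.4544 -0.38    0.019 ] bar -x front [ 0.3958 -0.3158  0.019 ]
mat [ 0.4989 -0.2003  0.003 ]
mat [ 0.5041 -0.408   0.003 ]
mat [ 0.3728 -0.4086  0.003 ]
mat [ 0.3721 -0.2003  0.003 ]

jig yaw -3.9927481594463856
tamper [ 0.3734 -0.0243  0.088 ]
tube [0.3832 0.0838 0.1   ]
grinder [0.3424 0.2318 0.2   ]
cupa [0.5852 0.1827 0.14  ]
cupb [0.5094 0.1903 0.14  ]
rackleg near [0.469 0.109 0.06 ]
bottomright slat [0.4652 0.1329 0.082 ]
```

>>> {"method": "apply_moves", "body": {"linear": [[0.0323,-0.0156,0.0094],[0.0646,-0.0312,0.0189],[0.0969,-0.0467,0.0283],[0.1292,-0.0623,0.0377],[0.1614,-0.0779,0.0472],[0.1937,-0.0935,0.0566],[0.226,-0.1091,0.066],[0.2583,-0.1246,0.0754],[0.2906,-0.1402,0.0849],[0.3229,-0.1558,0.0943]], "roll": [-8.5,-17,-25.5,-34,-42.5,-51,-59.5,-68,-76.5,-85], "jaw": 0, "newtons": 60}}

```text
time_s: 1.1
eef_pos: [0.4333, -0.3691, 0.1502]
ee_rot: [-180.0, -0.0, 100.2]
ft_force: [0.1, 0.7, 0.1]
finger_gap: 0.0853
gripper_force: 0.0
```

>>> {"method": "apply_moves", "body": {"linear": [[0,0,0.03],[0,0,0.06],[0,0,0.085],[0,0,0.1],[0,0,0.105],[0,0,0.105]], "roll": [-0.8,-0.8,-0.8,-0.8,-0.8,-0.8]}}

```text
time_s: 1.7
eef_pos: [0.4323, -0.3704, 0.0456]
ee_rot: [-180.0, -0.1, 100.7]
ft_force: [0.3, -0.3, 0.6]
finger_gap: 0.0852
gripper_force: 0.0
```

>>> {"method": "apply_moves", "body": {"linear": [[0,0,0],[0,0,0],[0,0,0],[0,0,0],[0,0,0],[0,0,0],[0,0,0],[0,0,0]], "roll": [0,0,0,0,0,0,0,0], "jaw": 255, "newtons": 60}}

```text
time_s: 2.5
eef_pos: [0.4329, -0.3708, 0.0464]
ee_rot: [180.0, 0.0, 100.7]
ft_force: [0.7, 0.7, 3.2]
finger_gap: 0.0135
gripper_force: 61.9
```

>>> {"method": "apply_moves", "body": {"linear": [[0,0,-0.015],[0,0,-0.04],[0.02,0.006,-0.05],[0.05,0.015,-0.05],[0.08,0.024,-0.05],[0.11,0.033,-0.05],[0.14,0.042,-0.05],[0.17,0.051,-0.05],[0.2,0.06,-0.05],[0.2223,0.0672,-0.05]], "roll": [0,0,0,2,4,6,8,10,12,14.7]}}

```text
time_s: 3.5
eef_pos: [0.4569, -0.1378, 0.0964]
ee_rot: [-180.0, -0.0, 85.9]
ft_force: [0.2, -0.5, -1.7]
finger_gap: 0.0131
gripper_force: 61.2
```

>>> {"method": "apply_moves", "body": {"linear": [[0,0,0.02],[0,0,0.036],[0,0,0.045],[0,0,0.0495],[0,0,0.0495]], "roll": [0,0,0,0,0]}}

```text
time_s: 4.0
eef_pos: [0.457, -0.1396, 0.0463]
ee_rot: [-179.9, -0.0, 86.0]
ft_force: [0.0, -0.5, -1.8]
finger_gap: 0.0132
gripper_force: 61.2
```

Run:
```python
from plant import env, viewer
import cv2,numpy as np
from h import *
a=viewer.read_camera("top")["pixels"][:,:,::-1];b=viewer.read_camera("scene")["pixels"][:,:,::-1]
f=lambda im,x0,x1,y0,y1,s:cv2.resize(im[y0:y1,x0:x1],None,fx=s,fy=s,interpolation=cv2.INTER_CUBIC)
cv2.imwrite("pics/d1.png",np.vstack([f(a,275,405,160,230,4),f(b,240,370,165,245,4)]))
o=env.observe();print(o["time_s"],o["eef_pos"],o["ee_rot"],o["ft_force"],o["gripper_force"])
```

```text
4.1 [ 0.4578 -0.14    0.0471] [179.9612   0.0174  85.9614] [ 0.2463  0.7779 -1.5243] 61.16002321243286
```

View pics/d1.png

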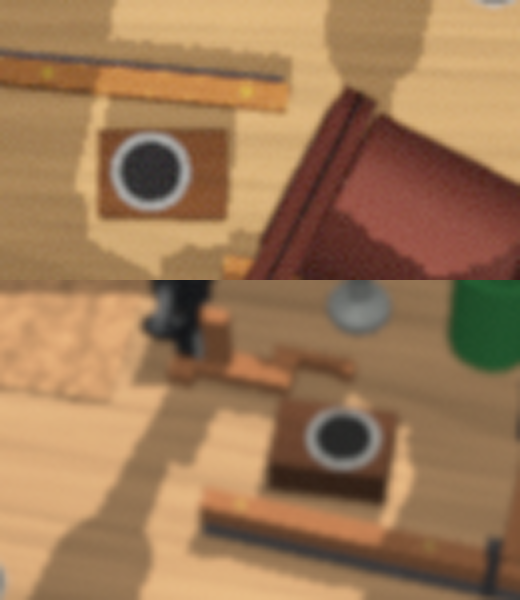

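The scene view (lower half) shows the nose beside the block's near rear corner, with the face end at about (290,372) and the block corner at (282,398). In the top view (upper half) the arm hides the stick. I'll check the face position against the block numerically.

Run:
```python
from h import *
J=np.array([.5977,.2157]);ex=np.array([.9976,-.0698]);ey=np.array([.0698,.9976])
s=lambda u,v:crop(u,v-280,240,165,4)
for n,p,z in [("face+x top",(291,371),.019),("face +x bot",(290,389),.003),("pad tip +x top",(354,368),.019),("block rear near",(282,398),.04),("block front near",(398,412),.04),("block rear far",(270,465),.04),("block front far",(386,478),.04)]:
    X=plane("scene",s(*p),z);r=X[:2]-J;print(n,X,"jig",r@ex,r@ey)
```

```text
face+x top [ 0.4581 -0.0621  0.019 ] jig -0.11986211479795843 -0.2868951145277805
face +x bot [ 0.4638 -0.0621  0.003 ] jig -0.11414538809435569 -0.286526124308207
pad tip +x top [ 0.4464 -0.0144  0.019 ] jig -0.1348398856706335 -0.24011171628709613
block rear near [ 0.4996 -0.0602  0.04  ] jig -0.07859998891495688 -0.28211800841327406
block front near [0.4967 0.0274 0.04  ] jig -0.08761048212232146 -0.19493540441720134
block rear far [ 0.5601 -0.0568  0.04  ] jig -0.018457942760920793 -0.27450176891322153
block front far [0.556  0.0279 0.04  ] jig -0.028453024277892792 -0.19027632598674024
```

>>> {"method": "apply_moves", "body": {"linear": [[0,0.012,0.002],[0.001,0.024,0.002],[0.001,0.034,0.002],[0.001,0.038,0.002],[0.001,0.04,0.002],[0.001,0.042,0.002],[0.001,0.044,0.002],[0.001,0.046,0.002],[0.001,0.048,0.002],[0.001,0.05,0.002]], "roll": [0,0,0,0,0,0,0,0,0,0]}}

```text
time_s: 5.1
eef_pos: [0.5066, -0.1417, 0.0441]
ee_rot: [-179.9, -0.0, 86.0]
ft_force: [-3.1, -0.7, -1.0]
finger_gap: 0.0132
gripper_force: 61.4
```

>>> {"method": "apply_moves", "body": {"linear": [[0,0.002,0],[0,0.004,0],[0,0.006,0],[0,0.008,0],[0,0.01,0],[0,0.01,0]], "roll": [0,0,0,0,0,0]}}

```text
time_s: 5.7
eef_pos: [0.5179, -0.1429, 0.0446]
ee_rot: [180.0, 0.0, 86.0]
ft_force: [-1.1, 0.1, -3.5]
finger_gap: 0.0128
gripper_force: 61.0
```

>>> {"method": "apply_moves", "body": {"linear": [[0,0.001,0],[0,0.002,0],[0,0.003,0],[0,0.0035,0],[0,0.004,0]], "roll": [0,0,0,0,0]}}

```text
time_s: 6.2
eef_pos: [0.5213, -0.1431, 0.0445]
ee_rot: [-180.0, 0.0, 86.0]
ft_force: [-2.6, -0.1, -2.5]
finger_gap: 0.0133
gripper_force: 61.1
```

>>> {"method": "apply_moves", "body": {"linear": [[0,0.0005,0],[0,0.001,0],[0,0.0015,0]], "roll": [0,0,0]}}

```text
time_s: 6.5
eef_pos: [0.5229, -0.1432, 0.0445]
ee_rot: [180.0, -0.0, 86.0]
ft_force: [-2.2, 0.4, -2.5]
finger_gap: 0.0131
gripper_force: 61.1
```

>>> {"method": "apply_moves", "body": {"linear": [[0,0.0005,0],[0,0.001,0],[0,0.0015,0]], "roll": [0,0,0]}}

```text
time_s: 6.8
eef_pos: [0.5244, -0.1433, 0.0445]
ee_rot: [-180.0, 0.0, 86.0]
ft_force: [-3.5, 1.1, -2.7]
finger_gap: 0.013
gripper_force: 61.1
```

>>> {"method": "apply_moves", "body": {"linear": [[0,0.0005,0],[0,0.001,0]], "roll": [0,0]}}

```text
time_s: 7.0
eef_pos: [0.5251, -0.1433, 0.0444]
ee_rot: [-180.0, -0.0, 86.0]
ft_force: [-5.1, 0.8, -2.4]
finger_gap: 0.0133
gripper_force: 61.3
```

>>> {"method": "apply_moves", "body": {"linear": [[0,0.0005,0],[0,0.0005,0]], "roll": [0,0]}}

```text
time_s: 7.2
eef_pos: [0.5254, -0.1433, 0.0443]
ee_rot: [-179.9, -0.0, 86.0]
ft_force: [-5.8, 0.0, -1.4]
finger_gap: 0.0134
gripper_force: 61.4
```

>>> {"method": "apply_moves", "body": {"linear": [[0,0.0005,0],[0,0.0005,0]], "roll": [0,0]}}

```text
time_s: 7.4
eef_pos: [0.5257, -0.1433, 0.0442]
ee_rot: [-179.9, -0.0, 86.0]
ft_force: [-5.9, 0.3, -1.0]
finger_gap: 0.0134
gripper_force: 61.6
```

>>> {"method": "apply_moves", "body": {"linear": [[0,0.0005,0],[0,0.0005,0]], "roll": [0,0]}}

```text
time_s: 7.6
eef_pos: [0.526, -0.1433, 0.0442]
ee_rot: [-179.9, -0.0, 86.0]
ft_force: [-6.2, -0.1, -1.2]
finger_gap: 0.0132
gripper_force: 61.9
```

>>> {"method": "apply_moves", "body": {"linear": [[0,0.0005,0],[0,0.0005,0]], "roll": [0,0]}}

```text
time_s: 7.8
eef_pos: [0.5263, -0.1432, 0.0441]
ee_rot: [-179.9, -0.0, 86.0]
ft_force: [-5.7, -0.0, -0.8]
finger_gap: 0.0133
gripper_force: 62.2
```

Run:
```python
from plant import env, viewer
import cv2,numpy as np
a=viewer.read_camera("scene")["pixels"][:,:,::-1];cv2.imwrite("pics/s2.png",a)
f=lambda im,x0,x1,y0,y1,s:cv2.resize(im[y0:y1,x0:x1],None,fx=s,fy=s,interpolation=cv2.INTER_CUBIC)
cv2.imwrite("pics/d2.png",f(a,285,375,185,250,8))
o=env.observe();print(o["time_s"],o["eef_pos"],o["ft_force"])
```

```text
7.85 [ 0.52624974 -0.14320669  0.04409634] [-6.53657123 -0.21427245 -0.90800321]
```

View pics/d2.png

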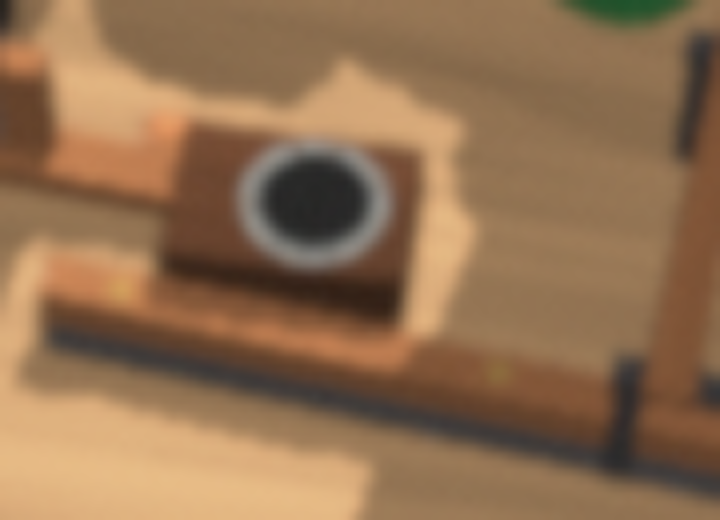

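d2 shows the block close to the rail, with top corners at about (190,122), (422,155), (405,292) and (165,262). The stick's face sits at its rear, at about (165,190). I'll work out the angle.

Run:
```python
from h import *
J=np.array([.5977,.2157]);ex=np.array([.9976,-.0698]);ey=np.array([.0698,.9976])
s=lambda u,v:crop(u,v,285,185,8)
def seg(p,q,z):
    a=plane("scene",s(*p),z)[:2]-J;b=plane("scene",s(*q),z)[:2]-J;d=b-a
    print("jig",a@ex,a@ey,"|",b@ex,b@ey,"yaw",np.degrees(np.arctan2(-d[0],d[1])))
seg((190,122),(422,155),.04);seg((165,262),(405,292),.04);seg((165,262),(190,122),.04);seg((405,292),(422,155),.04)
seg((50,300),(610,412),.024);seg((50,325),(610,450),.01)
```

```text
jig -0.05716308882470256 -0.281761617759712 | -0.06405690960603397 -0.19501407574090462 yaw 0.5413981278050035
jig 0.004227723101756724 -0.2738842689721916 | -0.004877044010994083 -0.18750705685922262 yaw 2.014815871301251
jig 0.004227723101756724 -0.2738842689721916 | -0.05716308882470256 -0.281761617759712 yaw 93.30959665599855
jig -0.004877044010994083 -0.18750705685922262 | -0.06405690960603397 -0.19501407574090462 yaw 93.22706535339968
jig 0.02065798222419717 -0.3131901859956973 | 0.015792058831181364 -0.10790511277870783 yaw -2.6445021023179005
jig 0.022912542816407956 -0.3135210272875316 | 0.02289126686862798 -0.10534360921065886 yaw -3.9964883344573994
```

>>> {"method": "apply_moves", "body": {"linear": [[0,0.0005,0],[0,0.001,0],[0,0.001,0]], "roll": [0,0,0]}}

```text
time_s: 8.15
eef_pos: [0.5268, -0.1431, 0.0439]
ee_rot: [-179.8, -0.0, 86.1]
ft_force: [-7.4, -0.0, -0.3]
finger_gap: 0.0136
gripper_force: 63.0
```

>>> {"method": "apply_moves", "body": {"linear": [[0,0.0005,0],[0,0.001,0],[0,0.001,0]], "roll": [0,0,0]}}

```text
time_s: 8.45
eef_pos: [0.5274, -0.1432, 0.0438]
ee_rot: [-179.7, -0.0, 86.1]
ft_force: [-9.5, -0.4, 1.0]
finger_gap: 0.0135
gripper_force: 64.5
```

```bash
cat > blk.py <<'E'
import cv2,numpy as np,time
from h import *
J=np.array([.5977,.2157]);ex=np.array([.9976,-.0698]);ey=np.array([.0698,.9976])
def block(im,x0=230,x1=345,y0=165,y1=225):   # BGR top view
    S=4;c=cv2.resize(im[y0:y1,x0:x1],None,fx=S,fy=S,interpolation=cv2.INTER_CUBIC)
    b,g,r=[c[:,:,i].astype(float) for i in range(3)]
    m=((r<125)&(r>1.45*g)|((r<70)&(g<70))).astype(np.uint8)
    m=cv2.morphologyEx(m,cv2.MORPH_OPEN,np.ones((7,7)))
    m=cv2.morphologyEx(m,cv2.MORPH_CLOSE,np.ones((35,35)))
    cs,_=cv2.findContours(m,0,2)
    k=max(cs,key=cv2.contourArea).reshape(-1,2)
    P=np.array([plane("top",crop(u,v,x0,y0,S),.04)[:2] for u,v in k])-J
    Q=np.c_[P@ex,P@ey]
    (cx,cy),wh,ang=cv2.minAreaRect((Q*1000).astype(np.float32))
    return cx,cy,wh,(ang+45)%90-45
if __name__=="__main__":
    from plant import env,viewer
    print("start",block(cv2.imread("pics/top0.png")))
    a=viewer.read_camera("top")["pixels"][:,:,::-1].copy();cv2.imwrite(f"pics/t_{int(time.time())}.png",a)
    print("now",block(a));o=env.observe();print(o["eef_pos"],o["ft_force"],o["ft_torque"])
E
python3 blk.py
```

```text
start (-55.95507049560547, -237.24365234375, (59.96907424926758, 86.427978515625), 5.411708831787109)
now (-46.63697814941406, -286.82659912109375, (125.52055358886719, 59.552207946777344), 4.848208427429199)
[ 0.5274 -0.1432  0.0438] [-10.0851   0.3436   0.487 ] [0.2199 1.7928 1.1087]
```

Run:
```python
import cv2,glob
from blk import block
im=cv2.imread(sorted(glob.glob("pics/t_*.png"))[-1])
for x1 in(325,330,334,338):print(x1,block(im,x1=x1))
f=cv2.resize(im[165:225,270:370],None,fx=7,fy=7,interpolation=cv2.INTER_CUBIC);cv2.imwrite("pics/d3.png",f)
```

```text
325 (-23.062664031982422, -221.76181030273438, (60.85205078125, 36.29605484008789), 32.990570068359375)
330 (-23.062664031982422, -221.76181030273438, (60.85205078125, 36.29605484008789), 32.990570068359375)
334 (-23.062664031982422, -221.76181030273438, (60.85205078125, 36.29605484008789), 32.990570068359375)
338 (-69.82396697998047, -279.1730651855469, (80.4842758178711, 40.61096954345703), 5.020838737487793)
```

View pics/d3.png

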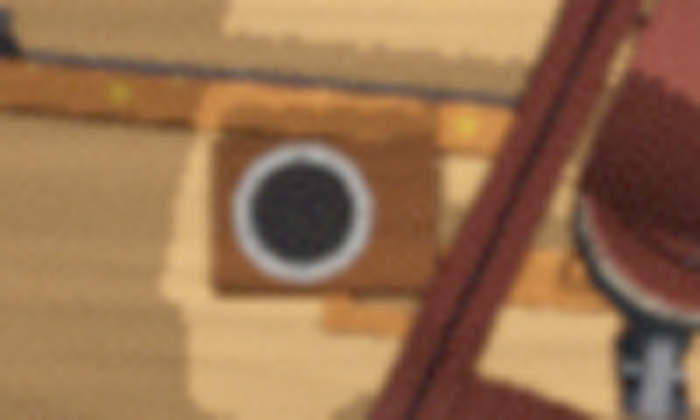

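In d3 the block's front edge runs from about (220,135) to (213,290), its near edge lies at v≈293, and the pad is at (330,300). The arm hides the rear corner. I'll fit the two visible edges at sub-pixel accuracy and compare them with the start image.

```bash
cat > edge.py <<'E'
import cv2,numpy as np
from h import *
J=np.array([.5977,.2157]);ex=np.array([.9976,-.0698]);ey=np.array([.0698,.9976])
def fit(im,axis,lo,hi,c0,w=5):
    """sub-pixel edge: axis 0 = near vertical edge (rows lo..hi, col about c0); returns jig points of its ends"""
    g=cv2.GaussianBlur(im[:,:,1].astype(np.float32)+im[:,:,2],(0,0),.8)
    d=np.abs(cv2.Sobel(g,cv2.CV_32F,1-axis,axis,ksize=3)); pts=[]
    for r in range(lo,hi+1):
        c=np.arange(c0-w,c0+w+1); v=d[r,c] if axis==0 else d[c,r]
        k=int(np.argmax(v)); 
        if 0<k<2*w: 
            s=.5*(v[k-1]-v[k+1])/(v[k-1]-2*v[k]+v[k+1]); x=c[k]+s; pts.append((x,r) if axis==0 else (r,x))
    P=np.array([plane("top",p,.04)[:2] for p in pts])-J;Q=np.c_[P@ex,P@ey]*1000
    vx,vy,x0,y0=cv2.fitLine(Q.astype(np.float32),cv2.DIST_HUBER,0,.01,.01).ravel()
    a=np.degrees(np.arctan2(vy,vx)); return (a+45)%90-45,Q.mean(0),len(pts)
E
python3 - <<'E'
from edge import *
import glob
a=cv2.imread("pics/top0.png");b=cv2.imread(sorted(glob.glob("pics/t_*.png"))[-1])
print("start front",fit(a,0,195,211,299),"near",fit(a,1,303,327,214))
print("now front",fit(b,0,188,203,300),"near",fit(b,1,303,314,207))
E
```

```text
start front (np.float32(5.391224), array([ -59.5779, -193.0772]), 17) near (np.float32(4.2722397), array([ -86.9165, -242.5802]), 19)
now front (np.float32(5.892185), array([ -39.664 , -192.8977]), 12) near (np.float32(4.2095947), array([ -69.0287, -214.9448]), 8)
```

>>> {"method": "apply_moves", "body": {"linear": [[0,-0.001,0],[0,-0.003,0],[0,-0.003,0]], "roll": [0,0,0]}}

```text
time_s: 8.8
eef_pos: [0.5258, -0.143, 0.0442]
ee_rot: [-179.9, -0.0, 86.0]
ft_force: [-5.7, 1.4, -2.3]
finger_gap: 0.0135
gripper_force: 61.5
```

>>> {"method": "apply_moves", "body": {"linear": [[0,0,0],[0,0,0],[0,0,0]], "roll": [0,0,0], "newtons": 120}}

```text
time_s: 9.1
eef_pos: [0.5258, -0.143, 0.0442]
ee_rot: [-179.9, -0.0, 86.0]
ft_force: [-4.9, 0.5, -1.4]
finger_gap: 0.0127
gripper_force: 116.9
```

>>> {"method": "apply_moves", "body": {"linear": [[0.001,0,0],[0.002,0,0],[0.003,0,0]], "roll": [0,0,0]}}

```text
time_s: 9.4
eef_pos: [0.5267, -0.141, 0.0447]
ee_rot: [180.0, 0.1, 86.0]
ft_force: [-3.9, -1.4, -2.0]
finger_gap: 0.0126
gripper_force: 116.9
```

>>> {"method": "apply_moves", "body": {"linear": [[0.001,0,0],[0.002,0,0],[0.003,0,0],[0.004,0,0]], "roll": [0,0,0,0]}}

```text
time_s: 9.8
eef_pos: [0.5276, -0.1367, 0.0449]
ee_rot: [179.9, 0.0, 86.0]
ft_force: [-0.9, -2.8, -1.1]
finger_gap: 0.0127
gripper_force: 116.8
```

```bash
cat > see.py <<'E'
from edge import *
from plant import env,viewer
import sys
b=viewer.read_camera("top")["pixels"][:,:,::-1].copy();cv2.imwrite("pics/t_last.png",b)
c0,r0,r1,n0,n1,rn=map(int,sys.argv[1:])
print("front",fit(b,0,r0,r1,c0),"near",fit(b,1,n0,n1,rn))
o=env.observe();p=o["eef_pos"][:2]-J;print("tcp jig",p@ex,p@ey,o["ft_force"],o["time_s"])
E
python3 see.py 299 188 203 303 314 207
```

```text
front (np.float32(0.7369957), array([ -42.4812, -188.6594]), 10) near (np.float32(-0.4605713), array([ -64.4391, -219.9687]), 12)
tcp jig -0.045382588301024436 -0.35626182659147404 [-1.3559 -2.2511 -2.2734] 9.85
```

>>> {"method": "apply_moves", "body": {"linear": [[0,0.0005,0],[0,0.001,0],[0,0.0015,0]], "roll": [0,0,0]}}

```text
time_s: 10.15
eef_pos: [0.5284, -0.1366, 0.0446]
ee_rot: [180.0, 0.0, 86.0]
ft_force: [-2.6, -2.9, -0.7]
finger_gap: 0.0127
gripper_force: 117.0
```

>>> {"method": "apply_moves", "body": {"linear": [[0,0.0005,0],[0,0.001,0],[0,0.001,0]], "roll": [0,0,0]}}

```text
time_s: 10.45
eef_pos: [0.529, -0.1366, 0.0444]
ee_rot: [-179.9, 0.0, 86.0]
ft_force: [-5.0, -3.7, 0.2]
finger_gap: 0.0127
gripper_force: 117.3
```

>>> {"method": "apply_moves", "body": {"linear": [[0,0.0005,0],[0,0.001,0],[0,0.001,0]], "roll": [0,0,0]}}

```text
time_s: 10.75
eef_pos: [0.5294, -0.1366, 0.0443]
ee_rot: [-179.9, 0.0, 86.0]
ft_force: [-6.8, -4.1, 0.9]
finger_gap: 0.0127
gripper_force: 117.5
```

```bash
python3 see.py 299 188 203 303 314 206
```

```text
front (np.float32(0.8075981), array([ -42.5057, -188.4007]), 10) near (np.float32(0.5747833), array([ -64.2396, -216.7465]), 9)
tcp jig -0.04349665051502492 -0.35628074845334334 [-6.0045 -2.8327  0.936 ] 10.8
```

>>> {"method": "apply_moves", "body": {"linear": [[0.001,0,-0.0005],[0.002,0,-0.001],[0.004,0,-0.001],[0.006,0,-0.001],[0.008,0,-0.001],[0.01,0,-0.001],[0.012,0,-0.001],[0.014,0,-0.001]], "roll": [0,0,0,0,0,0,0,0]}}

```text
time_s: 11.6
eef_pos: [0.5304, -0.1229, 0.0448]
ee_rot: [-179.9, 0.0, 86.0]
ft_force: [-4.0, -4.3, -3.3]
finger_gap: 0.0126
gripper_force: 116.9
```

```bash
python3 see.py 294 188 203 297 307 206
```

```text
front (np.float32(-8.117928), array([ -44.828, -180.068]), 8) near (np.float32(-2.2490234), array([ -63.5711, -202.0307]), 11)
tcp jig -0.043525006456740914 -0.34213473657885307 [-3.8271 -4.703  -3.3606] 11.65
```

```bash
cat > pose.py <<'E'
import cv2,numpy as np,sys
from h import *
J=np.array([.5977,.2157]);ex=np.array([.9976,-.0698]);ey=np.array([.0698,.9976])
def proj(n,X):
    R,t=T[n][:,:3],T[n][:,3];c=(X-t)@R;f,cx,cy=K[n];return np.c_[f*c[:,0]/c[:,2]+cx,f*c[:,1]/c[:,2]+cy]
def edges(im,n,cx,cy):
    g=cv2.GaussianBlur(im.astype(np.float32).sum(2),(0,0),.7)
    off=np.arange(-6,6.01,.25)
    for nm,fix,rng in [("front",(0,45),(-25,25)),("near",(-30,0),(-38,38)),("far",(30,0),(-38,38)),("rear",(0,-45),(-25,25))]:
        pts=[];st=[]
        for s in np.linspace(*rng,26):
            q=np.array([fix[0]+(s if fix[0]==0 else 0),fix[1]+(s if fix[1]==0 else 0)],float)+[cx,cy]
            nv=np.array([1,0]) if fix[0] else np.array([0,1])
            L=(q+off[:,None]*nv)/1000
            X=np.c_[J+L[:,:1]*ex+L[:,1:]*ey,np.full(len(L),.04)]
            p=proj(n,X).astype(np.float32);v=cv2.remap(g,p[:,:1],p[:,1:],cv2.INTER_CUBIC).ravel()
            d=np.abs(np.gradient(v));k=int(np.argmax(d))
            if 2<k<len(off)-3: pts.append((s,off[k]));st.append(d[k])
        P=np.array(pts)
        if len(P)<8: print(n,nm,"few");continue
        for _ in range(3):
            a=np.polyfit(P[:,0],P[:,1],1);r=np.abs(P[:,1]-np.polyval(a,P[:,0]));P=P[r<max(.6,2*np.median(r))]
        sg=-1 if nm in("near","far") else 1
        print(n,nm,"skew deg %.1f"%np.degrees(sg*np.arctan(a[0])),"offset mm %.1f"%a[1],len(P),"strength %.0f"%np.mean(st))
if __name__=="__main__":
    from plant import env,viewer
    cx,cy=map(float,sys.argv[1:3])
    for n in("top","scene"):
        im=viewer.read_camera(n)["pixels"][:,:,::-1].copy();cv2.imwrite(f"pics/{n}_last.png",im);edges(im,n,cx,cy)
    o=env.observe();p=o["eef_pos"][:2]-J;print("tcp jig",p@ex,p@ey,o["ft_force"],o["time_s"])
E
python3 - <<'E'
from pose import *
for n in("top","scene"): edges(cv2.imread(f"pics/{n}0.png"),n,-55.5,-237)
E
python3 pose.py -31 -220
```

```text
top front skew deg 5.8 offset mm -1.0 26 strength 8
top near skew deg 5.2 offset mm -3.0 20 strength 8
top far skew deg 4.4 offset mm 1.5 25 strength 8
top rear skew deg 5.1 offset mm 1.1 26 strength 8
scene front skew deg 5.4 offset mm 1.7 25 strength 7
scene near skew deg 5.1 offset mm 1.0 13 strength 4
scene far skew deg 2.3 offset mm -1.7 17 strength 3
scene rear skew deg 6.4 offset mm 0.2 19 strength 6
top front skew deg -1.2 offset mm 1.4 24 strength 6
top near skew deg 0.9 offset mm -1.9 20 strength 9
top far skew deg 5.2 offset mm -0.2 11 strength 6
top rear skew deg -1.8 offset mm -1.4 15 strength 3
scene front skew deg 1.9 offset mm 3.8 21 strength 7
scene near skew deg -0.5 offset mm 3.3 14 strength 6
scene far skew deg 1.3 offset mm -0.2 12 strength 6
scene rear skew deg -1.0 offset mm 1.9 22 strength 5
tcp jig -0.04348039800314441 -0.34212178517950403 [-3.9932 -3.0335 -3.7035] 11.75
```

>>> {"method": "apply_moves", "body": {"linear": [[0.002,0.0003,0],[0.004,0.0006,0],[0.006,0.0006,0],[0.008,0.0006,0],[0.01,0.0006,0],[0.012,0.0006,0],[0.014,0.0006,0],[0.016,0.0006,0],[0.018,0.0006,0],[0.02,0.0006,0]], "roll": [0,0,0,0,0,0,0,0,0,0]}}

```text
time_s: 12.75
eef_pos: [0.532, -0.1033, 0.0449]
ee_rot: [-179.8, 0.1, 86.0]
ft_force: [-5.9, -5.5, -2.2]
finger_gap: 0.0124
gripper_force: 117.0
```

>>> {"method": "apply_moves", "body": {"linear": [[0.002,0,0],[0.004,0,0],[0.006,0,0],[0.008,0,0],[0.01,0,0],[0.012,0,0],[0.014,0,0],[0.016,0,0],[0.018,0,0],[0.02,0,0]], "roll": [0,0,0,0,0,0,0,0,0,0]}}

```text
time_s: 13.75
eef_pos: [0.5334, -0.0833, 0.0449]
ee_rot: [-179.9, 0.1, 86.0]
ft_force: [-4.9, -6.4, -2.3]
finger_gap: 0.0127
gripper_force: 117.0
```

```bash
python3 pose.py -31 -178.5
```

```text
top front skew deg -1.1 offset mm -1.5 20 strength 8
top near skew deg 4.8 offset mm 0.7 10 strength 8
top far skew deg 2.3 offset mm 1.7 12 strength 5
top rear skew deg 0.6 offset mm 0.3 15 strength 3
scene front skew deg 2.8 offset mm 1.1 21 strength 7
scene near skew deg 0.8 offset mm 2.8 16 strength 5
scene far skew deg 3.0 offset mm -0.8 20 strength 5
scene rear skew deg -2.0 offset mm -0.2 17 strength 5
tcp jig -0.04324015129844915 -0.302439773660123 [-5.221  -4.2379 -2.86  ] 13.85
```

>>> {"method": "apply_moves", "body": {"linear": [[0.002,0,0],[0.004,0,0],[0.006,0,0],[0.008,0,0],[0.01,0,0],[0.012,0,0],[0.014,0,0],[0.016,0,0],[0.018,0,0],[0.02,0,0]], "roll": [0,0,0,0,0,0,0,0,0,0]}}

```text
time_s: 14.85
eef_pos: [0.5349, -0.0633, 0.0448]
ee_rot: [-179.9, 0.0, 86.0]
ft_force: [-5.2, -5.1, -3.3]
finger_gap: 0.0128
gripper_force: 117.0
```

>>> {"method": "apply_moves", "body": {"linear": [[0.002,0,0],[0.004,0,0],[0.006,0,0],[0.008,0,0],[0.01,0,0],[0.012,0,0],[0.014,0,0],[0.016,0,0],[0.018,0,0],[0.02,0,0]], "roll": [0,0,0,0,0,0,0,0,0,0]}}

```text
time_s: 15.85
eef_pos: [0.5363, -0.0433, 0.0448]
ee_rot: [-179.9, 0.0, 86.0]
ft_force: [-4.3, -5.7, -2.6]
finger_gap: 0.0126
gripper_force: 117.0
```

>>> {"method": "apply_moves", "body": {"linear": [[0.002,0.0003,0],[0.004,0.0005,0],[0.006,0.0005,0],[0.008,0.0005,0],[0.01,0.0005,0],[0.012,0.0005,0],[0.014,0.0005,0],[0.016,0.0005,0],[0.018,0.0005,0],[0.02,0.0005,0]], "roll": [0,0,0,0,0,0,0,0,0,0]}}

```text
time_s: 16.85
eef_pos: [0.5378, -0.0238, 0.0448]
ee_rot: [-179.8, 0.1, 86.0]
ft_force: [-7.1, -7.6, -1.3]
finger_gap: 0.0128
gripper_force: 117.3
```

```bash
python3 pose.py -30 -118.5
```

```text
top front skew deg 1.9 offset mm 0.9 14 strength 3
top near skew deg 7.7 offset mm 0.6 8 strength 2
top far skew deg 2.7 offset mm -0.4 17 strength 2
top rear skew deg 5.6 offset mm -2.0 8 strength 6
scene front skew deg -0.3 offset mm 0.2 25 strength 6
scene near skew deg -1.0 offset mm 3.0 11 strength 3
scene far skew deg -7.0 offset mm -2.8 9 strength 3
scene rear skew deg 3.7 offset mm 0.6 24 strength 6
tcp jig -0.043035847373167124 -0.2428406310804212 [-6.6234 -6.1023 -1.5466] 16.95
```

>>> {"method": "apply_moves", "body": {"linear": [[0.002,0,0],[0.004,0,0],[0.006,0,0],[0.008,0,0],[0.01,0,0],[0.012,0,0],[0.014,0,0],[0.016,0,0],[0.018,0,0],[0.02,0,0]], "roll": [0,0,0,0,0,0,0,0,0,0]}}

```text
time_s: 17.95
eef_pos: [0.5392, -0.0039, 0.0448]
ee_rot: [-179.8, 0.1, 86.0]
ft_force: [-6.4, -8.1, -1.1]
finger_gap: 0.0125
gripper_force: 117.3
```

>>> {"method": "apply_moves", "body": {"linear": [[0.002,0,0],[0.004,0,0],[0.006,0,0],[0.008,0,0],[0.01,0,0],[0.012,0,0],[0.014,0,0],[0.016,0,0],[0.018,0,0],[0.02,0,0]], "roll": [0,0,0,0,0,0,0,0,0,0]}}

```text
time_s: 18.95
eef_pos: [0.5406, 0.0161, 0.0448]
ee_rot: [-179.8, 0.1, 86.0]
ft_force: [-6.0, -8.0, -1.3]
finger_gap: 0.0128
gripper_force: 117.3
```

>>> {"method": "apply_moves", "body": {"linear": [[0.002,0,0],[0.004,0,0],[0.006,0,0],[0.008,0,0],[0.01,0,0],[0.012,0,0],[0.0135,0,0],[0.015,0,0]], "roll": [0,0,0,0,0,0,0,0]}}

```text
time_s: 19.75
eef_pos: [0.5417, 0.0311, 0.0448]
ee_rot: [-179.8, 0.1, 86.0]
ft_force: [-5.9, -6.6, -0.5]
finger_gap: 0.0126
gripper_force: 117.3
```

>>> {"method": "apply_moves", "body": {"linear": [[0.001,0,0],[0.002,0,0],[0.003,0,0],[0.004,0,0],[0.005,0,0]], "roll": [0,0,0,0,0]}}

```text
time_s: 20.25
eef_pos: [0.542, 0.0361, 0.0448]
ee_rot: [-179.8, 0.1, 86.0]
ft_force: [-5.5, -6.6, -0.3]
finger_gap: 0.0124
gripper_force: 117.3
```

>>> {"method": "apply_moves", "body": {"linear": [[0.001,0,0],[0.002,0,0],[0.003,0,0],[0.004,0,0]], "roll": [0,0,0,0]}}

```text
time_s: 20.65
eef_pos: [0.5423, 0.0401, 0.0448]
ee_rot: [-179.8, 0.1, 86.0]
ft_force: [-5.9, -7.3, -1.5]
finger_gap: 0.013
gripper_force: 117.3
```

>>> {"method": "apply_moves", "body": {"linear": [[0.001,0,0],[0.002,0,0],[0.003,0,0]], "roll": [0,0,0]}}

```text
time_s: 20.95
eef_pos: [0.5425, 0.0431, 0.0448]
ee_rot: [-179.8, 0.1, 86.0]
ft_force: [-7.1, -7.7, -0.9]
finger_gap: 0.0127
gripper_force: 117.3
```

>>> {"method": "apply_moves", "body": {"linear": [[0.001,0,0],[0.002,0,0]], "roll": [0,0]}}

```text
time_s: 21.15
eef_pos: [0.5427, 0.045, 0.0448]
ee_rot: [-179.8, 0.1, 86.0]
ft_force: [-5.7, -6.8, -1.0]
finger_gap: 0.0129
gripper_force: 117.3
```

>>> {"method": "apply_moves", "body": {"linear": [[0.001,0,0],[0.002,0,0]], "roll": [0,0]}}

```text
time_s: 21.35
eef_pos: [0.5428, 0.0471, 0.0448]
ee_rot: [-179.8, 0.1, 86.0]
ft_force: [-6.3, -6.1, -1.1]
finger_gap: 0.0128
gripper_force: 117.3
```

>>> {"method": "apply_moves", "body": {"linear": [[0.0007,0,0],[0.0014,0,0]], "roll": [0,0]}}

```text
time_s: 21.55
eef_pos: [0.5429, 0.0484, 0.0448]
ee_rot: [-179.8, 0.1, 86.0]
ft_force: [-6.1, -7.3, -0.2]
finger_gap: 0.0124
gripper_force: 117.3
```

>>> {"method": "apply_moves", "body": {"linear": [[0.0007,0,0],[0.0014,0,0]], "roll": [0,0]}}

```text
time_s: 21.75
eef_pos: [0.543, 0.0499, 0.0448]
ee_rot: [-179.8, 0.1, 86.0]
ft_force: [-6.3, -7.1, -0.3]
finger_gap: 0.0126
gripper_force: 117.3
```

>>> {"method": "apply_moves", "body": {"linear": [[0.0007,0,0],[0.0014,0,0]], "roll": [0,0]}}

```text
time_s: 21.95
eef_pos: [0.5431, 0.0513, 0.0448]
ee_rot: [-179.8, 0.1, 86.0]
ft_force: [-5.5, -6.8, 0.2]
finger_gap: 0.013
gripper_force: 117.3
```

>>> {"method": "apply_moves", "body": {"linear": [[0.0007,0,0],[0.0014,0,0]], "roll": [0,0]}}

```text
time_s: 22.15
eef_pos: [0.5432, 0.0525, 0.0449]
ee_rot: [-179.8, 0.1, 86.0]
ft_force: [-5.9, -10.1, 1.2]
finger_gap: 0.0127
gripper_force: 117.4
```

>>> {"method": "apply_moves", "body": {"linear": [[0.0007,0,0],[0.0014,0,0]], "roll": [0,0]}}

```text
time_s: 22.35
eef_pos: [0.5433, 0.0527, 0.0451]
ee_rot: [-179.8, 0.2, 86.0]
ft_force: [-7.8, -15.7, 3.0]
finger_gap: 0.0126
gripper_force: 117.4
```

>>> {"method": "apply_moves", "body": {"linear": [[0,0,0],[0,0,0],[0,0,0],[0,0,0]], "roll": [0,0,0,0]}}

```text
time_s: 22.75
eef_pos: [0.5432, 0.0527, 0.045]
ee_rot: [-179.8, 0.2, 86.0]
ft_force: [-7.5, -13.2, 1.8]
finger_gap: 0.0128
gripper_force: 117.4
```

```bash
python3 pose.py -29 -43 | grep -E "scene|tcp"
```

```text
scene front skew deg -13.3 offset mm -4.2 12 strength 2
scene near skew deg 1.5 offset mm 0.0 14 strength 3
scene far skew deg 0.7 offset mm -1.9 8 strength 2
scene rear skew deg -0.7 offset mm 4.5 10 strength 2
tcp jig -0.042920353420698935 -0.16642860533330311 [ -7.6539 -12.5639   0.5146] 22.85
```

>>> {"method": "apply_moves", "body": {"linear": [[-0.001,-0.001,0],[-0.002,-0.002,0],[-0.003,-0.003,0],[-0.004,-0.005,0],[-0.007,-0.009,0],[-0.015,-0.012,0],[-0.03,-0.013,0],[-0.05,-0.013,0],[-0.075,-0.013,0],[-0.1,-0.013,0]], "roll": [0,0,0,0,0,0,0,0,0,0]}}

```text
time_s: 23.85
eef_pos: [0.5247, -0.0458, 0.0457]
ee_rot: [180.0, 0.0, 86.0]
ft_force: [0.6, -0.5, -2.9]
finger_gap: 0.0128
gripper_force: 117.2
```

Run:
```python
from pose import *
from plant import env,viewer
for n in("top","scene"):
    im=viewer.read_camera(n)["pixels"][:,:,::-1].copy();cv2.imwrite(f"pics/{n}_home.png",im)
a=cv2.imread("pics/top_home.png");b=cv2.imread("pics/scene_home.png")
f=lambda im,x0,x1,y0,y1,s:cv2.resize(im[y0:y1,x0:x1],None,fx=s,fy=s,interpolation=cv2.INTER_CUBIC)
cv2.imwrite("pics/e1.png",np.hstack([f(a,215,305,155,230,4.4)[:330],f(b,335,425,185,260,4.4)[:330]]))
o=env.observe();print(o["eef_pos"],o["ee_rot"],o["ft_force"],o["time_s"])
```

```text
[ 0.5248 -0.0475  0.0458] [179.9498   0.0606  85.8068] [-0.3026  0.5188 -2.288 ] 23.95
```

View pics/e1.png

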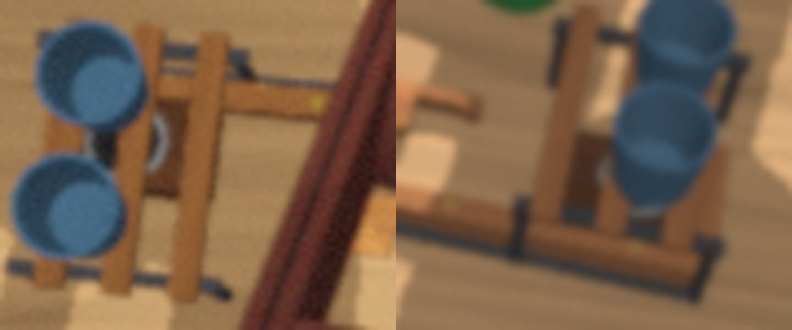

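The last picture shows the block under the rack, touching the rail at about (165,100), with the cups and rack undisturbed and the stick nose clear at (470,105). I'll carry the stick back to the mat.

>>> {"method": "apply_moves", "body": {"linear": [[0,0,-0.02],[0,0,-0.045],[-0.03,-0.006,-0.05],[-0.07,-0.015,-0.05],[-0.11,-0.024,-0.05],[-0.15,-0.032,-0.05],[-0.19,-0.04,-0.05],[-0.23,-0.048,-0.05],[-0.27,-0.057,-0.05],[-0.31,-0.065,-0.05]], "roll": [0,0,0,-2,-4,-6,-8,-10,-12,-14]}}

```text
time_s: 24.95
eef_pos: [0.4374, -0.3504, 0.0956]
ee_rot: [180.0, 0.0, 100.0]
ft_force: [0.8, -0.0, -1.7]
finger_gap: 0.0127
gripper_force: 117.3
```

>>> {"method": "apply_moves", "body": {"linear": [[-0.0185,-0.004,0],[-0.0185,-0.004,0.02],[-0.0185,-0.004,0.035],[-0.0185,-0.004,0.042],[-0.0185,-0.004,0.045],[-0.0185,-0.004,0.045]], "roll": [-0.7,-0.7,-0.7,-0.7,-0.7,-0.7]}}

```text
time_s: 25.55
eef_pos: [0.4375, -0.3669, 0.05]
ee_rot: [-180.0, -0.1, 100.7]
ft_force: [0.2, 0.6, -1.7]
finger_gap: 0.0128
gripper_force: 117.3
```

>>> {"method": "apply_moves", "body": {"linear": [[0,0,0.001],[0,0,0.002],[0,0,0.003],[0,0,0.0035]], "roll": [0,0,0,0]}}

```text
time_s: 25.95
eef_pos: [0.4378, -0.3677, 0.0473]
ee_rot: [180.0, 0.0, 100.7]
ft_force: [-0.5, 0.5, -1.4]
finger_gap: 0.0124
gripper_force: 117.3
```

>>> {"method": "apply_moves", "body": {"linear": [[0,0,0.0005],[0,0,0.001],[0,0,0.001]], "roll": [0,0,0]}}

```text
time_s: 26.25
eef_pos: [0.4377, -0.3678, 0.0465]
ee_rot: [180.0, 0.0, 100.7]
ft_force: [-1.4, 1.7, 4.3]
finger_gap: 0.0128
gripper_force: 118.3
```

>>> {"method": "apply_moves", "body": {"linear": [[0,0,0],[0,0,0],[0,0,0],[0,0,0],[0,0,0],[0,0,0],[0,0,0]], "roll": [0,0,0,0,0,0,0], "jaw": 0, "newtons": 20}}

```text
time_s: 26.95
eef_pos: [0.4376, -0.3677, 0.046]
ee_rot: [-180.0, -0.0, 100.7]
ft_force: [-0.2, -0.8, 0.3]
finger_gap: 0.0856
gripper_force: 0.0
```

>>> {"method": "apply_moves", "body": {"linear": [[0,0,-0.01],[0,0,-0.03],[0,0,-0.06],[0,0,-0.1],[0,0,-0.14],[-0.03,0,-0.16],[-0.07,0,-0.16],[-0.11,0,-0.16],[-0.14,0,-0.16],[-0.14,0,-0.16]], "roll": [0,0,0,0,0,0,0,0,0,0]}}

```text
time_s: 27.95
eef_pos: [0.4631, -0.5086, 0.2063]
ee_rot: [180.0, 0.1, 100.5]
ft_force: [-0.5, 0.7, 0.6]
finger_gap: 0.0854
gripper_force: 0.0
```

Run:
```python
from plant import env,viewer
from h import *
import cv2
o=env.observe();print(o["eef_pos"],o["finger_gap"],o["time_s"])
im={n:viewer.read_camera(n)["pixels"][:,:,::-1].copy() for n in("top","scene")}
d={n:cv2.imread(f"pics/{n}0.png") for n in im}
# stick: orange mask, contour extents now vs start
for n,(x0,x1,y0,y1) in {"top":(380,458,215,265),"scene":(205,285,145,200)}.items():
    for k,s in(("start",d[n]),("now",im[n])):
        c=s[y0:y1,x0:x1].astype(int);m=((c[:,:,2]-c[:,:,0]>75)&(c[:,:,1]<0.72*c[:,:,2])).astype(np.uint8)
        ys,xs=np.nonzero(m);print(n,k,m.sum(),(xs.min()+x0,xs.max()+x0,ys.min()+y0,ys.max()+y0) if m.sum() else None)
# bystanders: image change around each (top view)
for nm,(u,v) in dict(cupa=(235,172),cupb=(230,202),tamper=(316,260),tube=(273,255),grinder=(200,272),tin=(346,125),scoop=(405,140)).items():
    A,B=[q[v-22:v+22,u-22:u+22] for q in(d["top"],im["top"])]
    t=cv2.matchTemplate(im["top"][v-32:v+32,u-32:u+32],A,cv2.TM_CCOEFF_NORMED);print(nm,cv2.minMaxLoc(t)[1::2])
```

```text
[ 0.4631 -0.5086  0.2063] 0.08537026989776457 27.95
top start 512 (np.int64(399), np.int64(453), np.int64(232), np.int64(258))
top now 514 (np.int64(398), np.int64(453), np.int64(231), np.int64(257))
scene start 231 (np.int64(213), np.int64(259), np.int64(155), np.int64(172))
scene now 234 (np.int64(213), np.int64(259), np.int64(156), np.int64(173))
cupa (0.8471253514289856, (10, 10))
cupb (0.9171304106712341, (10, 10))
tamper (0.661166250705719, (10, 10))
tube (0.9676310420036316, (10, 10))
grinder (0.9976821541786194, (10, 10))
tin (0.6478118896484375, (10, 10))
scoop (0.6365841031074524, (10, 10))
```

```bash
python3 -c "
from plant import ticket
print(ticket.close_job())"
```

```text
the job is handed in; nothing more can be done
None
```

I handed the job in at about 28 s: the block was pressed home square against the rail and the end stop, the stick is back upright on its mat and released, and no bystander moved in the images; the close call returned no verdict.

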